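# Clip the copper coin card onto its display board

### The arm

A 7-joint arm with a two-finger parallel gripper is mounted at the origin on the work surface. World frame = base frame: x ahead of the robot, y to its left, z up, the work surface at z = 0. Lengths are in m, angles in degrees, forces in N, time in s.
With the tool pointing down it reaches from about 0.425 to 0.875 m from the base axis. Payload 4.7 kg.
Tool frame: the origin (TCP) lies at the very end of the fingers, on their centre line; the grasp point (between the pads) lies env.grip_point_offset behind it (env.grip_point_offset is the distance from the TCP to the grasp point, in m); z points along the fingers, y is the direction in which the jaws open and shut (so a half turn about z gives the same grasp; the last joint's range is limited). The gripper opens to 87 mm and grips with 3 to 60 N. Pads are 19 mm wide; open, the fingers measure 117 mm over their backs; the gripper's body (75 mm by 190 mm) begins 51 mm behind the grasp point.
Start: joints at [-66.629, 18.392, -4.016, 83.108, 1.295, 78.541, -3.26], TCP at [0.249, 0.6, 0.223] pointing down, gripper open.
Joint ranges: [-163.93, 163.93], [-17.29, 119.83], [-79.2, 71.16], [3.27, 140.29], [-89.18, 269.18], [5.43, 117.66], [-154.24, 154.24]. Speed limits (degrees/s): [147.25, 147.25, 180, 180, 180, 180, 180].

### API

Orientations are given as [roll, pitch, yaw] about the fixed x, y, z axes, in that order (R = Rz(yaw) Ry(pitch) Rx(roll)).
In Python, from cell import env gives the robot as it stands.
- The arm moves only by the tool send_rows, never from a script. Its argument "plan" is a list of rows, each a list of 7 numbers: the finger opening in mm, from 0 to 87, then the shift along the tool's x, y, z in mm, then the turn, a rotation vector about the tool's x, y, z in rad. A call has 1 to 12 rows; each row shifts and turns the commanded pose from where the row before left it, along the tool's axes as they then stand; what a row does not reach is not made up. A row lasts 1/10 s, in which the tool goes at most 50 mm and 8.59 degrees, less where a joint would pass 70% of its speed; a pose out of reach is approached as far as the arm can. A call is refused whole if a number of a shift passes 50 or a number of a turn 0.15, either way. A call with a gripper value outside its range is refused whole. The fingers move at their own pace and stop on an object; "grip_force" is the grip in N (left out, the last holds). Time passes only in rows, so rows that do not move let the fingers close. It gives the time, the measured TCP pose, the force and the opening at its end, in the units of the state.
- env.get_obs(): the state, without advancing time (a new reading comes with each control period).
- env.read_camera(name): name is "scene" or "top" or "wrist"; returns the picture (480x640x3 uint8, red, green, blue); there is no depth.
- env.get_calibration(name): a dict with "fx", "fy", "cx", "cy" (pixels), "extrinsics" (4x4, takes a point from camera to world coordinates). Camera axes: x right, y down, z forward; pixel columns grow to the right and rows downward; lengths in m; the calibration is good to about 2 mm. A picture is of the moment at which its call begins: read the wrist's pose just before it. get_calibration takes no time and is no camera call; for the wrist camera it gives the pose at the moment of the call.
- env.sign_off(): hands the job in, once; it reports no verdict.
Trained networks look in the newest picture that a camera, given by its name, has taken for a name from the list of things; names that differ only in an ending like _2 or _b are one class to them, and where a whole thing is asked for, a point or a joint stands for the part that bears it (a point fixed in the world has none). Each returns a list of dicts, best first, with "confidence" (0 to 1); they miss things now and then, are a little off and sometimes report something else, mostly with a low value. They report only what shows in the picture. A call takes as long as a camera call. They do not tell look-alikes from the thing itself.
- env.regions_of(camera, query): "region" (480x640 bool, what is visible of it) and "rect" ([left, top, right, bottom] in pixels, round what is visible of it).
The state is a dict: "time_s": time; "qpos": joint angles; "joint_velocities": joint speeds; "effort": joint torques, N m; "tool_pos": TCP position; "tool_rot": TCP orientation; "force": force on the tool from outside, world axes, zero at the start; "wrist_torque": the same for the moment, N m; "grip_width": finger opening in m.
Only numpy, scipy, OpenCV 4.12 (cv2) and the standard library are available. Lean on these libraries where they do the work, as an engineer would, in place of code of your own. Each camera call takes 0.05 s, during which the arm holds its last target. There are 200 camera calls.

### The job

Slide the coin card with the four copper coins under the sprung clip of the green display board, using the card's own front edge to lift the clip: lay it flat on the board, push it straight and centred until its front edge is home against the stop, then let go. Do not touch the clip with the gripper, and leave the card with the silver coins where it is.

Things in the scene. Friction and masses are not known exactly. Their poses are not given: they have to be found in the camera images.
- copper_grip (a point): Grip point of the cream card with four copper-brown coins, 160 x 70 x 5 mm, 120 g, flat on the desk. A black upright bar crosses it: 10 mm thick (x), 44 long (y), top 40 mm above the card's underside. The point is in the bar's middle, 30 mm above the underside. x points to the card's plain front edge, 140 mm ahead of this point (rear edge 20 behind); y across, z up.
- silver_grip (a point): The same point on a bystander card of the same make and size with four silver-grey coins, to be left where it is.
- board: Green board fixed to the desk, 280 (x) x 120 (y) x 8 mm. Origin: centre of its underside; x points to the clip end, z up. The steel clip, 62 mm wide, centred, opens to -x: its lip starts at x = 32 mm, 11 mm above the board's top, and slopes down at 20 degrees to the foot at x = 65, 1 mm above the board. The stop's face is at x = 95: a card home against it has its grip point at x = -45.
- clip (a joint): Angle of the sprung clip about its hinge at the board's x = 106 mm, rad: 0 shut, about 0.1 with a card under its foot, at most 0.7. The clip is smooth; its spring presses with about 2 N, and pushing a card's edge under it takes some 3 to 12 N (more if the card is pressed down hard). Its top stays under 35 mm above the desk.
Things that resemble listed ones, but are neither listed nor needed, are in the scene too. Leave any pink or purple look-alike of the part that bears copper_grip alone.

How it is judged (in metres and radians):
At the end, for the whole second after the job is handed in: The copper card lies flat on the board and at rest under the clip, which rests on it: front edge within 12 mm of the stop, within 15 mm of the board's centre line and within 10 degrees of straight (x of copper_grip in the frame of board between -0.057 and -0.035 m and y of copper_grip in the frame of board between -0.015 and 0.015 m and z of copper_grip in the frame of board between 0.033 and 0.042 m and angle between the x axis of copper_grip and the x axis of board, either way round below 0.175 rad and angle between copper_grip's own z axis and vertical below 0.06 rad and value of joint clip between 0.05 and 0.2 rad and linear speed of copper_card below 0.02 m/s); the robot touches nothing.
It fails at once if the silver card is moved more than 30 mm (distance of silver_grip from where it was at the start of the episode above 0.03 m).
It fails at once if the gripper touches the clip with more than 2 N (contact force between the fingers and clip above 2 N).
It also fails if it takes over 40 s, if anything falls off the work surface, if the arm or the gripper's body presses on something with over 40 N, if the wrist force passes 120 N, or if a joint passes its speed limit or range.

## Working session

There is one attempt and no reset: what is moved stays moved. The work goes in short steps, Python scripts to look and compute and a tool call to move; the robot and the scene stay as the last step left them, time stands still between calls to the robot, and variables do not carry over. Pictures are saved under pics/ and viewed, about 8 in all and at most 12, crops included, and the job is handed in when it is done.

Besides the shell and the picture viewer there is one more tool, called in YAML: its name, and indented under it one key for each argument. send_rows: Moves the arm, as the interface text tells. Its arguments: {"type":"object","properties":{"plan":{"type":"array"},"grip_force":{"type":"number"}},"required":["plan"]}

```bash
mkdir -p pics; python3 - <<'E'
from cell import env
import cv2
print(env.grip_point_offset); o=env.get_obs(); print(o['time_s'],o['tool_pos'],o['tool_rot'],o['grip_width'],o['force'])
for c in ['top','scene']:
    im=env.read_camera(c); cv2.imwrite(f'pics/{c}0.png',im[...,::-1])
    k=env.get_calibration(c); print(c,k['fx'],k['cx'],k['cy'],k['extrinsics'])
    for q in ['copper_grip','silver_grip','board']:
        for r in env.regions_of(c,q): print(c,q,r['confidence'],r['rect'],r['region'].sum())
E
```

```text
0.0187
0.0 [0.24924119 0.59970789 0.22147101] [-1.79889601e+02  5.75371920e-03  1.57437922e+02] 0.087000722987305 [-0.21030011  0.02800064 -0.19449108]
top 446.2949206968921 321.97740019072285 239.80854685852154 [[-0.00229423 -0.9989972   0.0447138   0.49344777]
 [-0.99914089  0.0041402   0.04123527 -0.05505591]
 [-0.04137904 -0.04458078 -0.99814845  0.78151348]
 [ 0.          0.          0.          1.        ]]
top copper_grip 0.87 [448.3, 303.3, 546.6, 395.0] 4069
top copper_grip 0.73 [465.0, 170.9, 521.7, 273.6] 3826
top copper_grip 0.59 [315.4, 310.5, 412.6, 384.5] 3862
top silver_grip 0.72 [344.7, 173.9, 394.8, 268.3] 3659
top board 0.57 [160.6, 118.6, 254.7, 280.4] 10712
scene 536.631114602272 314.85346903550413 237.70914640587964 [[-0.33287627  0.57604929 -0.74656587  1.34413059]
 [ 0.94269026  0.1839885  -0.27835825  0.26178373]
 [-0.02298854 -0.79643923 -0.60428146  0.72416022]
 [ 0.          0.          0.          1.        ]]
scene copper_grip 0.97 [162.8, 213.3, 218.8, 267.8] 1686
scene copper_grip 0.67 [199.8, 178.7, 269.0, 206.8] 1078
scene copper_grip 0.65 [285.9, 191.3, 352.9, 219.0] 1216
scene silver_grip 0.62 [252.4, 229.1, 306.2, 291.7] 1932
scene board 0.56 [349.0, 258.7, 469.4, 374.5] 7075
```

View pics/top0.png

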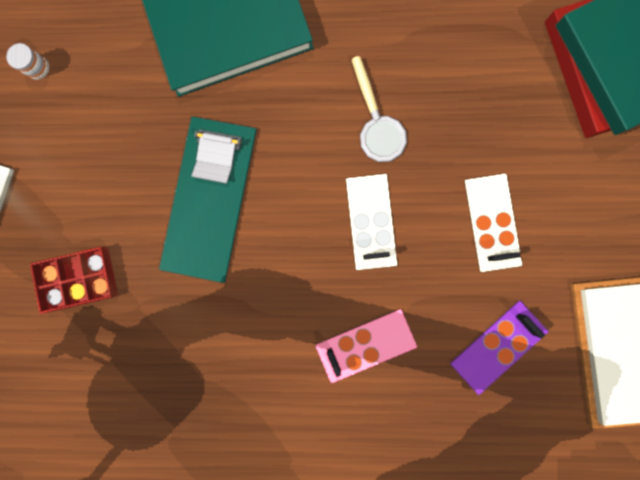

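View pics/scene0.png

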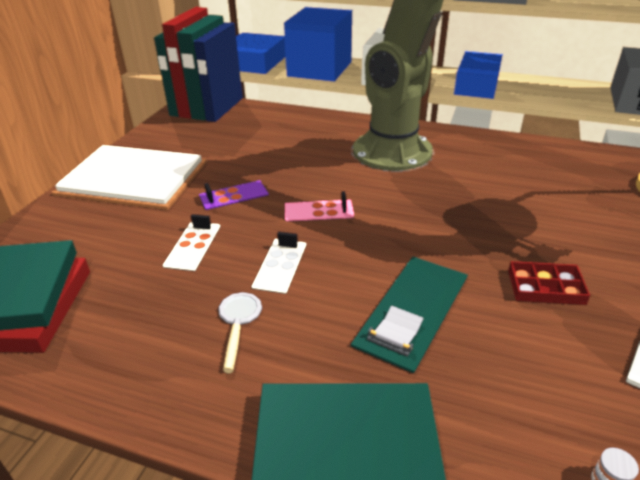

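The top view shows the copper card at about (493,222), front edge up and bar at (504,257). The silver card is at (371,222), the green board at (208,200) with its clip at the top (215,155), and the pink and purple decoys are below.

```bash
cat > h.py <<'E'
from cell import env
import numpy as np, cv2
def proj(k,uv,z):
    E=np.array(k['extrinsics']); uv=np.atleast_2d(uv).astype(float)
    d=np.c_[(uv[:,0]-k['cx'])/k['fx'],(uv[:,1]-k['cy'])/k['fy'],np.ones(len(uv))]@E[:3,:3].T
    return E[:3,3]+d*((z-E[2,3])/d[:,2])[:,None]
def pix(k,P):
    E=np.array(k['extrinsics']); p=(np.atleast_2d(P)-E[:3,3])@E[:3,:3]
    return np.c_[p[:,0]/p[:,2]*k['fx']+k['cx'],p[:,1]/p[:,2]*k['fy']+k['cy']]
def largest(m,rect):
    l,t,r,b=[int(v) for v in rect]; w=np.zeros_like(m,np.uint8); w[max(t-8,0):b+8,max(l-8,0):r+8]=1
    m=cv2.morphologyEx((m&(w>0)).astype(np.uint8),cv2.MORPH_OPEN,np.ones((3,3)))
    c=max(cv2.findContours(m,cv2.RETR_EXTERNAL,cv2.CHAIN_APPROX_NONE)[0],key=cv2.contourArea)
    return c[:,0,:]
def rect(k,c,z):
    """min-area rectangle on plane z: centre, long dim, short dim, yaw of the long axis nearest +x"""
    P=proj(k,c,z)[:,:2]; (cx,cy),(w,h),a=cv2.minAreaRect((P*1000).astype(np.float32))
    if w<h: w,h,a=h,w,a+90
    a=(a+90)%180-90
    return np.array([cx,cy])/1000,w,h,a
E
python3 - <<'E'
from h import *
im=env.read_camera('top').astype(int); k=env.get_calibration('top')
R,G,B=im[...,0],im[...,1],im[...,2]
white=(R>150)&(G>140)&(B>120)
green=(G>R+20)&(G>B-5)&(G>40)
vis=im[...,::-1].astype(np.uint8).copy()
for n,m,r,z in [('copper',white,(465,171,521,274),.005),('silver',white,(345,174,395,268),.005),('board',green,(160,118,255,281),.008)]:
    c=largest(m,r); c0,w,h,a=rect(k,c,z); print(n,c0,w,h,a)
    u=np.array([np.cos(np.radians(a)),np.sin(np.radians(a))]); v=np.array([-u[1],u[0]])
    if n!='board':
        fr=c0+u*w/2; print(' front',fr,'grip',fr-u*.001*0-u*(.14),'from fwd edge; w in mm')
        fr=c0+u*w/2000; g=fr-u*.14; print(' front',fr,'grip',g,'reach',np.hypot(*g))
        L,W,o=.16,.07,fr-u*.08
        q=pix(k,[[*(g+v*s*.022),.04] for s in(-1,1)]); cv2.line(vis,*[tuple(int(t) for t in p) for p in q],(0,255,255),1)
    else:
        L,W,o=.28,.12,c0; g=o-u*.045; print(' home grip',g,np.hypot(*g))
        for cor in [(.032,-.031,.019),(.032,.031,.019),(.095,0,.008)]:
            p=pix(k,[[*(o+u*cor[0]+v*cor[1]),cor[2]]])[0]; cv2.circle(vis,tuple(int(t) for t in p),2,(0,0,255),-1)
    q=pix(k,[[*(o+u*L/2*s+v*W/2*t),z] for s,t in((1,1),(1,-1),(-1,-1),(-1,1))]); cv2.polylines(vis,[q.round().astype(np.int32)],True,(255,0,255),1)
cv2.imwrite('pics/fit.png',cv2.resize(vis[100:300,140:560],None,fx=1.9,fy=1.9,interpolation=cv2.INTER_CUBIC))
E
```

```text
copper [ 0.55767621 -0.31701065] 162.5025634765625 73.6385726928711 8.541365623474121
 front [80.90779122 11.75070667] grip [80.76934398 11.7299134 ] from fwd edge; w in mm
 front [ 0.63802632 -0.30494293] grip [ 0.49957908 -0.32573621] reach 0.5963919303825763
silver [ 0.56026392 -0.10829881] 162.622802734375 73.41915130615234 6.020946979522705
 front [81.4231202   8.42062054] grip [81.2838925   8.40593566] from fwd edge; w in mm
 front [ 0.64112677 -0.09976989] grip [ 0.50189907 -0.11445478] reach 0.5147840027591686
board [0.60207336 0.17873706] 277.68475341796875 119.32089233398438 -11.424629211425781
 home grip [0.55796499 0.1876506 ] 0.588674508818838
```

View pics/fit.png

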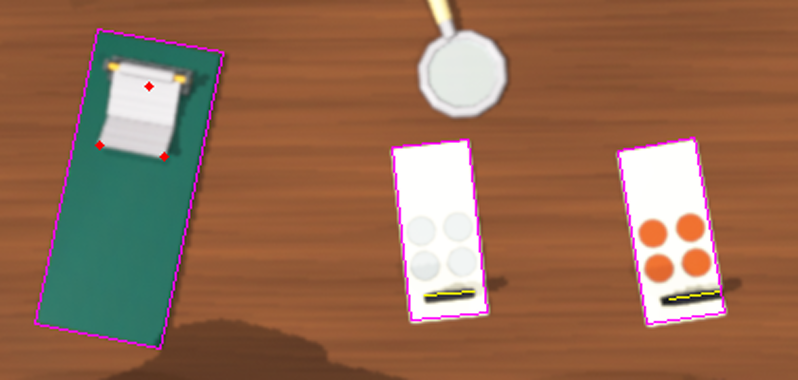

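Both fits match the given sizes and the drawn outlines. I'll turn the tool to the card's heading first, then travel.

send_rows:
  plan:
    - [87,0,0,0,0,0,0.1285]
    - [87,0,0,0,0,0,0.1285]
    - [87,0,0,0,0,0,0.1285]
    - [87,0,0,0,0,0,0.1285]
    - [87,0,0,0,0,0,0.1285]
    - [87,0,0,0,0,0,0.1285]
    - [87,0,0,0,0,0,0.1285]
    - [87,0,0,0,0,0,0.1285]
  grip_force: 30

```text
time_s: 1.25
tool_pos: [0.2494, 0.6003, 0.2226]
tool_rot: [180.0, -0.0, 98.2]
force: [0.6, -0.2, -0.6]
grip_width: 0.0871
```

send_rows:
  plan:
    - [87,-44,18,0,0,0,0]
    - [87,-44,18,0,0,0,0]
    - [87,-44,18,0,0,0,0]
    - [87,-44,18,0,0,0,0]
    - [87,-44,18,0,0,0,0]
    - [87,-44,18,0,0,0,0]
    - [87,-44,18,0,0,0,0]
    - [87,-44,18,0,0,0,0]
    - [87,-44,18,0,0,0,0]
    - [87,-44,18,0,0,0,0]
    - [87,-44,18,0,0,0,0]

```text
time_s: 2.35
tool_pos: [0.5179, 0.1493, 0.223]
tool_rot: [179.9, -0.0, 98.6]
force: [0.8, 1.0, 0.3]
grip_width: 0.087
```

```bash
cat >> h.py <<'E'
from scipy.spatial.transform import Rotation as Ro
def delta(p,yaw):
    """shift (mm) and turn (rad) in tool axes from the measured pose to TCP p, tool down at yaw deg"""
    o=env.get_obs(); R=Ro.from_euler('xyz',o['tool_rot'],degrees=True)
    print('t',o['time_s'],'tcp',o['tool_pos'].round(4),'rot',np.round(o['tool_rot'],2),'F',o['force'].round(1),'w',o['grip_width'])
    T=Ro.from_euler('xyz',[180,0,yaw],degrees=True)
    print('shift',(R.inv().apply(np.array(p)-o['tool_pos'])*1000).round(1),'turn',(R.inv()*T).as_rotvec().round(4))
E
python3 -c "
from h import *
delta([.499,-.3258,.20],98.54)"
```

```text
t 2.35 tcp [0.5179 0.1493 0.223 ] rot [ 1.7994e+02 -4.0000e-02  9.8550e+01] F [0.8 1.  0.3] w 0.08701282923561839
shift [-467.1  -89.3   22.6] turn [ 0.0011 -0.0007  0.0002]
```

send_rows:
  plan:
    - [87,-42,-8,2,0,0,0]
    - [87,-42,-8,2,0,0,0]
    - [87,-42,-8,2,0,0,0]
    - [87,-42,-8,2,0,0,0]
    - [87,-42,-8,2,0,0,0]
    - [87,-42,-8,2,0,0,0]
    - [87,-42,-8,2,0,0,0]
    - [87,-42,-8,2,0,0,0]
    - [87,-42,-8,2,0,0,0]
    - [87,-42,-8,2,0,0,0]
    - [87,-42,-8,2,0,0,0]
    - [87,-5,-1,0,0,0,0]

```text
time_s: 3.55
tool_pos: [0.4957, -0.3306, 0.2007]
tool_rot: [-179.9, 0.2, 98.1]
force: [-0.2, -0.7, -0.3]
grip_width: 0.0869
```

```bash
python3 - <<'E'
from h import *
delta([.499,-.3258,.0115],98.54)
im=env.read_camera('wrist'); k=env.get_calibration('wrist')
vis=im[...,::-1].copy()
u=np.array([np.cos(np.radians(8.54)),np.sin(np.radians(8.54)),0]);v=np.array([-u[1],u[0],0]); g=np.array([.499,-.3258,0])
def q(pts,c): cv2.polylines(vis,[pix(k,pts).round().astype(np.int32)],True,c,1)
q([g+u*a+v*b+[0,0,.005] for a,b in((.14,.035),(.14,-.035),(-.02,-.035),(-.02,.035))],(255,0,255))
q([g+u*a+v*b+[0,0,.04] for a,b in((.005,.022),(.005,-.022),(-.005,-.022),(-.005,.022))],(0,255,255))
cv2.imwrite('pics/w1.png',vis)
E
```

```text
t 3.55 tcp [ 0.4957 -0.3306  0.2007] rot [-179.89    0.25   98.06] F [-0.2 -0.7 -0.3] w 0.08687644240250386
shift [  5.1   4.3 189.2] turn [-0.0019  0.0043 -0.0083]
```

View pics/w1.png

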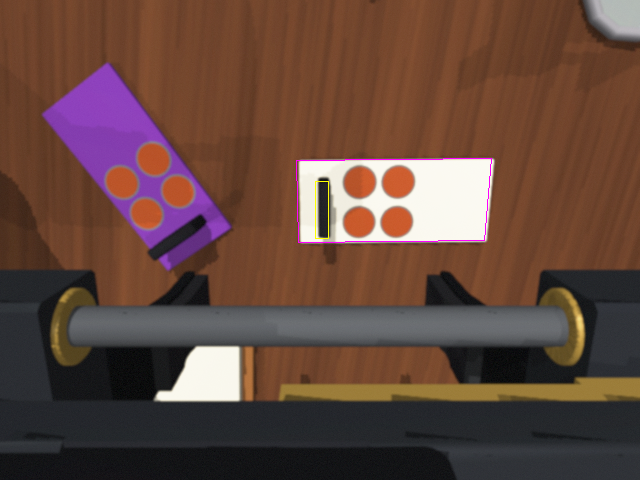

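The wrist view at about (393,200) shows the fitted outline on the card and on its bar (323,209). The purple card's corner at (231,228) is near the rear finger, so I'll go down with the jaws part-closed.

send_rows:
  plan:
    - [45,5,4,0,0,0,-0.008]
    - [45,0,0,40,0,0,0]
    - [45,0,0,40,0,0,0]
    - [45,0,0,30,0,0,0]
    - [45,0,0,0,0,0,0]
    - [45,0,0,0,0,0,0]

```text
time_s: 4.2
tool_pos: [0.5027, -0.3166, 0.0911]
tool_rot: [180.0, -0.0, 99.2]
force: [0.3, 0.1, 0.8]
grip_width: 0.0488
```

```bash
python3 -c "
from h import *
delta([.499,-.3258,.0115],98.54)"
```

```text
t 4.2 tcp [ 0.5027 -0.3166  0.0911] rot [ 1.7998e+02 -5.0000e-02  9.9150e+01] F [0.3 0.1 0.8] w 0.04880020983113502
shift [-8.5 -5.1 79.6] turn [ 0.0004 -0.0008  0.0107]
```

The earlier reading was taken mid-swing. I'll correct now that the arm has settled.

send_rows:
  plan:
    - [45,-8.5,-5,0,0,0,0.0107]
    - [45,0,0,20,0,0,0]
    - [45,0,0,20,0,0,0]
    - [45,0,0,0,0,0,0]
    - [45,0,0,0,0,0,0]
    - [45,0,0,0,0,0,0]

```text
time_s: 4.8
tool_pos: [0.4991, -0.3286, 0.0525]
tool_rot: [179.9, 0.1, 98.4]
force: [-0.1, -0.4, 0.1]
grip_width: 0.0451
```

```bash
python3 -c "
from h import *
delta([.499,-.3258,.0115],98.54)"
```

```text
t 4.8 tcp [ 0.4991 -0.3286  0.0525] rot [1.7985e+02 9.0000e-02 9.8370e+01] F [-0.1 -0.4  0.1] w 0.045050774648535796
shift [ 2.9  0.2 41. ] turn [ 0.0026  0.0016 -0.0029]
```

send_rows:
  plan:
    - [45,1.5,0,15,0,0,0]
    - [45,0,0,15,0,0,0]
    - [45,0,0,10.5,0,0,0]
    - [45,0,0,0,0,0,0]
    - [45,0,0,0,0,0,0]
    - [45,0,0,0,0,0,0]
    - [45,0,0,0,0,0,0]

```text
time_s: 5.5
tool_pos: [0.4982, -0.3265, 0.0106]
tool_rot: [180.0, 0.0, 98.4]
force: [-0.1, -0.2, -0.6]
grip_width: 0.0453
```

```bash
python3 -c "
from h import *
delta([.499,-.3258,.0115],98.54)"
```

```text
t 5.5 tcp [ 0.4982 -0.3265  0.0106] rot [1.7995e+02 3.0000e-02 9.8380e+01] F [-0.1 -0.2 -0.6] w 0.04528821007811984
shift [ 0.6  0.9 -0.9] turn [ 0.0008  0.0006 -0.0028]
```

send_rows:
  plan:
    - [0,0,0,0,0,0,0]
    - [0,0,0,0,0,0,0]
    - [0,0,0,0,0,0,0]
    - [0,0,0,0,0,0,0]
    - [0,0,0,0,0,0,0]
    - [0,0,0,0,0,0,0]
    - [0,0,0,0,0,0,0]
    - [0,0,0,0,0,0,0]
  grip_force: 40

```text
time_s: 6.3
tool_pos: [0.4981, -0.3261, 0.0101]
tool_rot: [180.0, 0.0, 98.4]
force: [0.8, -0.1, -0.4]
grip_width: 0.0099
```

send_rows:
  plan:
    - [0,0,0,-10,0,0,0]
    - [0,0,0,-30,0,0,0]
    - [0,0,0,-40,0,0,0]
    - [0,0,0,-40,0,0,0]
    - [0,0,0,-20,0,0,0]
    - [0,0,0,0,0,0,0]
    - [0,0,0,0,0,0,0]

```text
time_s: 7.0
tool_pos: [0.4974, -0.3259, 0.1498]
tool_rot: [-180.0, -0.0, 98.4]
force: [-0.4, 0.8, -2.0]
grip_width: 0.0097
```

```bash
python3 - <<'E'
from h import *
a=np.radians(-11.42); c=np.array([.6021,.1787]); p=c-.135*np.array([np.cos(a),np.sin(a)])
delta([*p,.15],78.58)
im=env.read_camera('wrist'); cv2.imwrite('pics/w2.png',im[...,::-1])
E
```

```text
t 7.0 tcp [ 0.4974 -0.3259  0.1498] rot [-1.800e+02 -4.000e-02  9.838e+01] F [-0.4  0.8 -2. ] w 0.009671499825187082
shift [5.297e+02 5.010e+01 1.000e-01] turn [-1.000e-04 -6.000e-04  3.456e-01]
```

View pics/w2.png

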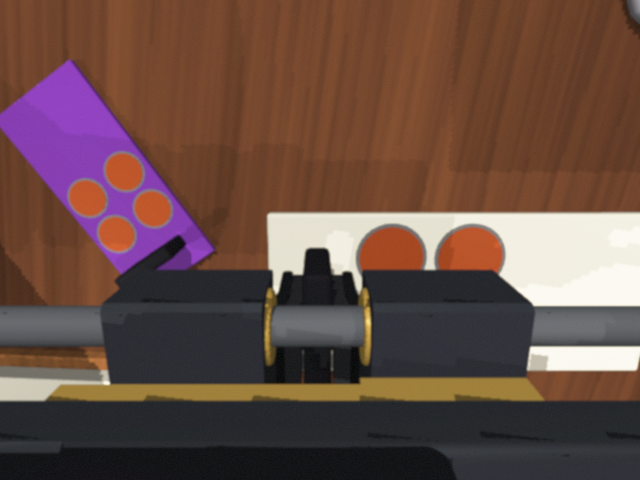

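The card is held level; its bar is between the pads at (317,300). Next I carry it to the pre-insertion point.

send_rows:
  plan:
    - [0,15,0,0,0,0,0]
    - [0,30,3,0,0,0,0]
    - [0,40,4,0,0,0,0]
    - [0,40,4,0,0,0,0]
    - [0,40,4,0,0,0,0]
    - [0,40,4,0,0,0,0]
    - [0,40,4,0,0,0,0]
    - [0,40,4,0,0,0,0]
    - [0,40,4,0,0,0,0]
    - [0,40,4,0,0,0,0]
    - [0,40,4,0,0,0,0]
    - [0,40,4,0,0,0,0]

```text
time_s: 8.25
tool_pos: [0.4737, 0.1215, 0.1482]
tool_rot: [-179.8, 0.0, 98.4]
force: [0.2, -0.0, -1.1]
grip_width: 0.0099
```

send_rows:
  plan:
    - [0,40,4,0,0,0,0]
    - [0,30,3,0,0,0,0]
    - [0,15,1,0,0,0,0]
    - [0,0,0,0,0,0,0.0864]
    - [0,0,0,0,0,0,0.0864]
    - [0,0,0,0,0,0,0.0864]
    - [0,0,0,0,0,0,0.0864]
    - [0,0,0,0,0,0,0]
    - [0,0,0,0,0,0,0]
    - [0,0,0,0,0,0,0]
    - [0,0,0,0,0,0,0]

```text
time_s: 9.35
tool_pos: [0.4709, 0.2053, 0.1499]
tool_rot: [-180.0, 0.0, 78.6]
force: [-0.3, 0.2, -2.2]
grip_width: 0.0098
```

```bash
python3 - <<'E'
from h import *
a=np.radians(-11.42); c=np.array([.6021,.1787]); p=c-.135*np.array([np.cos(a),np.sin(a)])
delta([*p,.0195],78.58)
im=env.read_camera('top'); k=env.get_calibration('top'); vis=im[...,::-1].copy()
u=np.array([np.cos(a),np.sin(a),0]);v=np.array([-u[1],u[0],0])
o=env.get_obs(); z=o['tool_pos'][2]-.0106+.005; g=np.array([*o['tool_pos'][:2],0])
yw=np.radians(o['tool_rot'][2]-90); s=np.array([np.cos(yw),np.sin(yw),0]); t=np.array([-s[1],s[0],0])
cv2.polylines(vis,[pix(k,[g+s*x+t*y+[0,0,z] for x,y in((.14,.035),(.14,-.035),(-.02,-.035),(-.02,.035))]).round().astype(np.int32)],True,(255,0,255),1)
C=np.array([*c,0])
cv2.polylines(vis,[pix(k,[C+u*x+v*y+[0,0,.008] for x,y in((.14,.06),(.14,-.06),(-.14,-.06),(-.14,.06))]).round().astype(np.int32)],True,(255,255,0),1)
cv2.line(vis,*[tuple(int(i) for i in q) for q in pix(k,[C-u*.14+[0,0,.008],C+u*.14+[0,0,.008]])],(0,0,255),1)
cv2.imwrite('pics/t2.png',cv2.resize(vis[90:330,100:360],None,fx=2.5,fy=2.5,interpolation=cv2.INTER_CUBIC))
E
```

```text
t 9.35 tcp [0.4709 0.2053 0.1499] rot [-1.7999e+02  1.0000e-02  7.8610e+01] F [-0.3  0.2 -2.2] w 0.009772817742603232
shift [-1.000e-01 -1.100e+00  1.304e+02] turn [-0.0002  0.0002  0.0005]
```

View pics/t2.png

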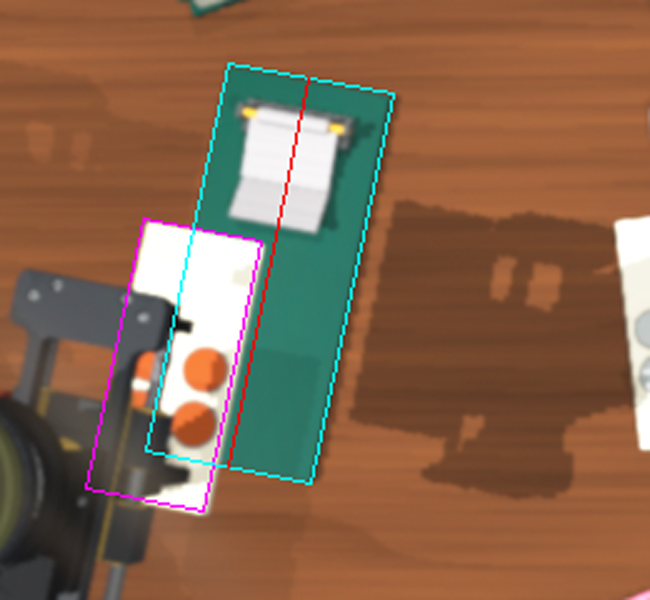

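The held card matches the predicted outline, with its front edge at (200,230) in the crop; the offset from the board is parallax from height. Lowering onto the board.

send_rows:
  plan:
    - [0,0,-1,20,0,0,0]
    - [0,0,0,40,0,0,0]
    - [0,0,0,35,0,0,0]
    - [0,0,0,20,0,0,0]
    - [0,0,0,9,0,0,0]
    - [0,0,0,0,0,0,0]
    - [0,0,0,0,0,0,0]
    - [0,0,0,0,0,0,0]

```text
time_s: 10.2
tool_pos: [0.4712, 0.2065, 0.0276]
tool_rot: [179.9, -0.1, 78.6]
force: [-0.0, 1.0, -1.2]
grip_width: 0.0098
```

send_rows:
  plan:
    - [0,0,0,2,0,0,0]
    - [0,0,0,2,0,0,0]
    - [0,0,0,1.5,0,0,0]
    - [0,0,0,0,0,0,0]
    - [0,0,0,0,0,0,0]

```text
time_s: 10.7
tool_pos: [0.47, 0.2058, 0.0205]
tool_rot: [180.0, 0.0, 78.6]
force: [-0.2, -0.4, -1.5]
grip_width: 0.0098
```

```bash
python3 - <<'E'
from h import *
a=np.radians(-11.42); c=np.array([.6021,.1787]); p=c-.045*np.array([np.cos(a),np.sin(a)])
delta([*p,.0185],78.58)
im=env.read_camera('top'); k=env.get_calibration('top'); vis=im[...,::-1].copy()
u=np.array([np.cos(a),np.sin(a),0]);v=np.array([-u[1],u[0],0])
g=np.array([*env.get_obs()['tool_pos'][:2],0])
cv2.polylines(vis,[pix(k,[g+u*x+v*y+[0,0,.013] for x,y in((.14,.035),(.14,-.035),(-.02,-.035),(-.02,.035))]).round().astype(np.int32)],True,(255,0,255),1)
cv2.imwrite('pics/t3.png',cv2.resize(vis[100:300,140:300],None,fx=3,fy=3,interpolation=cv2.INTER_CUBIC))
E
```

```text
t 10.7 tcp [0.47   0.2058 0.0205] rot [180.     0.    78.59] F [-0.2 -0.4 -1.5] w 0.009804570922868594
shift [-0.4 89.8  2. ] turn [0.     0.     0.0001]
```

View pics/t3.png

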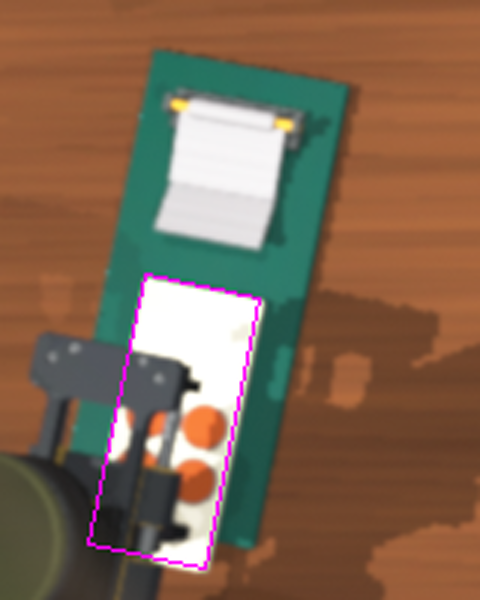

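The card is over the board, within about 2 mm of its centre line and straight. Its front edge at (203,287) is clear of the lip at (210,240). Setting it down to light contact.

send_rows:
  plan:
    - [0,0,0,1,0,0,0]
    - [0,0,0,1,0,0,0]
    - [0,0,0,0,0,0,0]
    - [0,0,0,0,0,0,0]

```text
time_s: 11.15
tool_pos: [0.47, 0.2057, 0.0185]
tool_rot: [-180.0, 0.0, 78.6]
force: [-0.6, -0.3, -1.6]
grip_width: 0.0099
```

send_rows:
  plan:
    - [0,0,8,0,0,0,0]
    - [0,0,8,0,0,0,0]
    - [0,0,8,0,0,0,0]
    - [0,0,0,0,0,0,0]
    - [0,0,0,0,0,0,0]

```text
time_s: 11.65
tool_pos: [0.4938, 0.2007, 0.0184]
tool_rot: [-180.0, 0.0, 78.5]
force: [-0.4, -0.1, -2.0]
grip_width: 0.0097
```

send_rows:
  plan:
    - [0,0,6,0,0,0,0]
    - [0,0,6,0,0,0,0]
    - [0,0,6,0,0,0,0]
    - [0,0,6,0,0,0,0]
    - [0,0,0,0,0,0,0]
    - [0,0,0,0,0,0,0]

```text
time_s: 12.25
tool_pos: [0.5171, 0.1961, 0.0184]
tool_rot: [-180.0, 0.0, 78.6]
force: [0.3, 0.5, -1.1]
grip_width: 0.0099
```

send_rows:
  plan:
    - [0,0,5,0,0,0,0]
    - [0,0,5,0,0,0,0]
    - [0,0,5,0,0,0,0]
    - [0,0,5,0,0,0,0]
    - [0,0,5,0,0,0,0]
    - [0,0,5,0,0,0,0]
    - [0,0,0,0,0,0,0]
    - [0,0,0,0,0,0,0]

```text
time_s: 13.05
tool_pos: [0.5472, 0.1901, 0.0185]
tool_rot: [179.9, -0.0, 78.6]
force: [-0.8, 1.4, -3.8]
grip_width: 0.0092
```

```bash
python3 -c "
from h import *
delta([.5580,.1876,.0185],78.58)"
```

```text
t 13.05 tcp [0.5472 0.1901 0.0185] rot [ 1.7992e+02 -1.0000e-02  7.8570e+01] F [-0.8  1.4 -3.8] w 0.009201213302732795
shift [-0.3 11.1  0. ] turn [ 0.0014 -0.0001 -0.0002]
```

The extra downward force shows the clip riding on the card. I'll finish in small steps, watching for the stop.

send_rows:
  plan:
    - [0,0,3,0,0,0,0]
    - [0,0,3,0,0,0,0]
    - [0,0,2,0,0,0,0]
    - [0,0,0,0,0,0,0]
    - [0,0,0,0,0,0,0]

```text
time_s: 13.55
tool_pos: [0.5547, 0.1885, 0.0186]
tool_rot: [180.0, 0.0, 78.6]
force: [-1.7, 0.6, -3.6]
grip_width: 0.0101
```

send_rows:
  plan:
    - [0,0,1.5,0,0,0,0]
    - [0,0,1.5,0,0,0,0]
    - [0,0,0,0,0,0,0]
    - [0,0,0,0,0,0,0]

```text
time_s: 13.95
tool_pos: [0.5574, 0.1881, 0.0185]
tool_rot: [180.0, -0.0, 78.6]
force: [-1.6, -0.7, -2.7]
grip_width: 0.0099
```

```bash
python3 - <<'E'
from h import *
delta([.5580,.1876,.0185],78.58)
im=env.read_camera('scene'); cv2.imwrite('pics/s3.png',cv2.resize(im[180:380,320:520,::-1],None,fx=3,fy=3,interpolation=cv2.INTER_CUBIC))
E
```

```text
t 13.95 tcp [0.5574 0.1881 0.0185] rot [179.99  -0.    78.58] F [-1.6 -0.7 -2.7] w 0.009881461914763344
shift [-0.4  0.7  0. ] turn [ 0.0002 -0.     -0.    ]
```

View pics/s3.png

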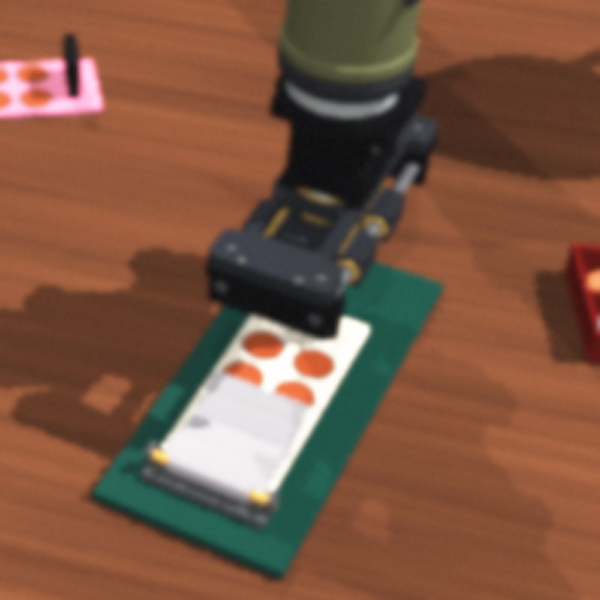

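The card is under the clip, centred, with its coins at (265,370) just behind the lip. The stop hasn't been felt yet, so I'll push a bit further.

send_rows:
  plan:
    - [0,0,1,0,0,0,0]
    - [0,0,1,0,0,0,0]
    - [0,0,0,0,0,0,0]
    - [0,0,0,0,0,0,0]

```text
time_s: 14.4
tool_pos: [0.5593, 0.1878, 0.0186]
tool_rot: [180.0, -0.0, 78.6]
force: [-1.8, 0.4, -2.5]
grip_width: 0.0097
```

send_rows:
  plan:
    - [0,0,1,0,0,0,0]
    - [0,0,1,0,0,0,0]
    - [0,0,0,0,0,0,0]
    - [0,0,0,0,0,0,0]

```text
time_s: 14.8
tool_pos: [0.5602, 0.1876, 0.0184]
tool_rot: [-179.9, 0.0, 78.6]
force: [-5.0, 0.6, -0.5]
grip_width: 0.0099
```

The force rose to 5 N and the motion stalled, so the card is at the stop. Opening the jaws partway and lifting straight up.

send_rows:
  plan:
    - [30,0,0,0,0,0,0]
    - [30,0,0,0,0,0,0]
    - [30,0,0,0,0,0,0]
    - [30,0,0,0,0,0,0]
    - [30,0,0,-10,0,0,0]
    - [30,0,0,-30,0,0,0]
    - [30,0,0,-40,0,0,0]
    - [30,0,0,-40,0,0,0]
    - [30,0,-40,-40,0,0,0]
    - [30,0,-40,-30,0,0,0]
    - [30,0,0,0,0,0,0]

```text
time_s: 15.9
tool_pos: [0.4862, 0.2054, 0.2098]
tool_rot: [179.8, -0.5, 78.8]
force: [0.3, 0.7, -0.1]
grip_width: 0.03
```

send_rows:
  plan:
    - [30,50,0,0,0,0,0]
    - [30,50,0,0,0,0,0]
    - [30,50,0,0,0,0,0]
    - [30,50,0,0,0,0,0]
    - [30,50,0,0,0,0,0]
    - [30,0,0,0,0,0,0]
    - [30,0,0,0,0,0,0]

```text
time_s: 16.6
tool_pos: [0.5366, 0.4481, 0.2024]
tool_rot: [-180.0, 0.1, 78.7]
force: [0.2, -0.7, 0.3]
grip_width: 0.0295
```

```bash
python3 - <<'E'
from h import *
o=env.get_obs(); print(o['time_s'],o['tool_pos'],o['force'])
im=env.read_camera('top'); k=env.get_calibration('top'); vis=im[...,::-1].copy()
a=np.radians(-11.42); c=np.array([.6021,.1787,0]); u=np.array([np.cos(a),np.sin(a),0]);v=np.array([-u[1],u[0],0]); g=c-.045*u
q=lambda P,col: cv2.polylines(vis,[pix(k,P).round().astype(np.int32)],True,col,1)
q([g+u*x+v*y+[0,0,.013] for x,y in((.14,.035),(.14,-.035),(-.02,-.035),(-.02,.035))],(255,0,255))
q([g+u*x+v*y+[0,0,.048] for x,y in((.005,.022),(.005,-.022),(-.005,-.022),(-.005,.022))],(0,255,255))
A=cv2.resize(vis[100:300,140:300],None,fx=2.5,fy=2.5,interpolation=cv2.INTER_CUBIC)
s=env.read_camera('scene')[...,::-1]; B=cv2.resize(s[220:380,330:490],(500*160//160-120,500),interpolation=cv2.INTER_CUBIC)
cv2.imwrite('pics/end.png',np.hstack([A,B]))
# silver and copper check
i=im.astype(int); w=(i[...,0]>150)&(i[...,1]>140)&(i[...,2]>120)
print('silver',rect(k,largest(w,(345,174,395,268)),.005))
E
```

```text
16.6 [0.53662237 0.44807383 0.20244038] [ 0.24924304 -0.65411969  0.31034575]
silver (array([ 0.55955872, -0.10822064]), 161.60337829589844, 73.49961853027344, 6.021646499633789)
```

View pics/end.png

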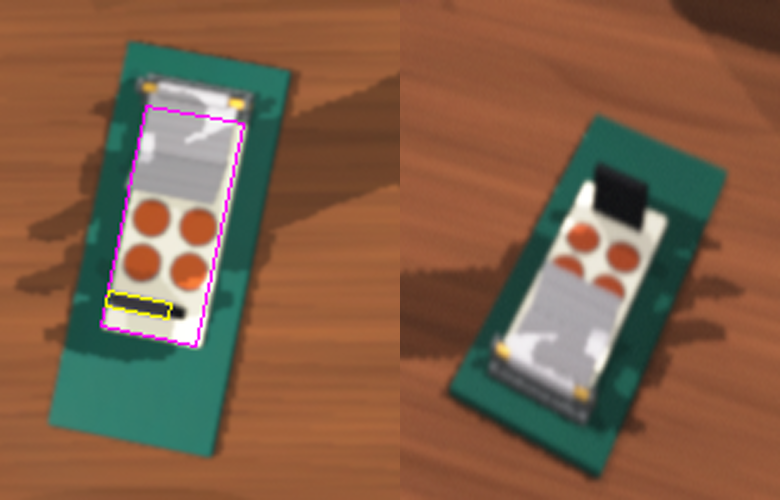

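The final picture shows the card inside its expected home outline (front (195,115), rear (150,337)). The clip rests on it and the coins show behind the lip; the dark strip past the bar's yellow outline is its visible end face. The silver card hasn't moved, so I'm handing in.

```bash
python3 -c "
from cell import env
print(env.sign_off())"
```

```text
the job is handed in; nothing more can be done
None
```

The copper card is under the clip with its front edge at the stop, and I handed the job in just after 16.6 s. I gripped it by its bar, carried it over at 15 cm, lowered it to within about 0.5 mm of the board, pushed it in straight, let go and moved the arm clear.

**Checks that passed:**
- **At the stop:** the last push stalled at 5 N with the gripper 2 mm past the computed home position.
- **Alignment:** the final top picture shows the card matching its expected home outline within about 2 mm, straight and centred.
- **Clip:** the pictures show it resting on the card.
- **Silver card:** it measures within 1 mm of where it started.
- **Arm:** it reads no outside force beyond noise (under 1 N).

**Not measured directly:** the clip angle and the gripper-to-clip force. By the planned geometry, the fingers stayed several centimetres from the clip. Some readings taken while the arm was still swinging were off by several millimetres; I re-measured those after it settled.

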